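Clamp a switch box with the outer ring of a concentric knob pair

TASK

Lay the steel switch box flat in the nest of the green clamping fixture, open side up, its long sides along the fence, and let go of it. Then turn the large outer ring of the concentric knob clockwise until you feel that the sprung jaw holds the box snug against the fence, about 12 newtons and never over 25, and let go. Do not turn the small black inner knob, which is already set, and leave the other things where they are.

Things in the scene. Friction and masses are not known exactly. Their poses are not given: they have to be found in the camera images.
- fixture: Green fixture, bolted down, level: base 130 (x) by 250 (y) by 8 mm, origin at its underside's centre, its x within 0.3 rad of world x. Nest: the bare plate top (z = 8 mm) between jaw and fence and between two end guides, 12 mm high, inner faces at x = -41 and +41 mm in its frame. The knobs stand on a 90 mm square housing, top at z = 45 mm, centred on x = 0, y = -78 mm.
- nest_mid (a point): Point on the nest floor, 8 mm above the table, at x = 0, y = 62 mm in the fixture's frame, axes as the fixture's: 33 mm from the fence, 50 to 58 mm from the jaw as it starts.
- fence: Fixed steel fence, 94 by 14 mm, top 26 mm above the table; origin mid-foot of its face towards the jaw, 8 mm above the table. The jaw oppopoint (steel, 70 by 14 mm, same height) starts 82 to 91 mm from that face, somewhere different each time, and sits on springs of 8 N/mm with 6 mm of give: once the box bears on the fence, each further 0.1 rad of the ring adds about 11 N.
- knob_axis (a point): On the vertical axis of both knobs, 59 mm above the table, half way up the outer ring: ribbed aluminium, 62 mm diameter, from 49 to 69 mm above the table. Turning it clockwise from above drives the jaw to the fence, 14 mm per rad; 2.2 to 3 rad are needed, so regrasp. It takes 0.2 N m, plus 0.014 N m per newton of clamping, and stays where left (eases to 14 N if set higher).
- inner_mark (a point): Outer end of the white index line on top of the small black inner knob (26 mm diameter, 71 to 95 mm above the table, above the ring on the same axis), 13 mm from the axis. The knob turns very easily (0.015 N m) and must be left: its mark may move by at most 2 mm.
- switch_box: Grey steel box, open on top: body 51 (its x) by 74 (its y) by 45 mm high, 2 mm walls; small ears near the top at the ends make it 96 mm long. Origin at its underside's centre, z up, 0.11 to 0.2 kg. Stands open side up left of the fixture. Grip across the 51 mm, in the upper half, so that the fingers stay over fence and jaw. Laid centred on the nest_mid point it has room all round.
- tape_measure: Yellow tape measure, 36x76x66 mm, bystander; origin under its centre.
- torpedo_level: Red level, 23x230x41 mm, bystander beyond the fixture; origin under its centre.
- hole_saw: Blue hole saw, 52 mm in diameter, 39 mm high, bystander to the right; origin under its centre.

How it is judged:
On the way, in this order (a step that is already met when the one before it is completed fails the run):
1. the box lies flat in the nest, open side up, long sides along the fence, let go, not yet pressed on the fence (x of switch_box in the frame of fixture between -0.007 and 0.007 m and z of switch_box in the frame of fixture below 0.0105 m and angle between switch_box's own z axis and vertical below 0.06 rad and contact force between the fingers and switch_box below 0.1 N and y of switch_box in the frame of fixture between 0.028 and 0.073 m and angle between the y axis of switch_box and the x axis of fixture, either way round below 0.2 rad and contact force between fence and switch_box below 1 N), for 0.2 s.
2. the ring has brought the jaw up and the box is held between jaw and fence (contact force between fence and switch_box above 5 N), for 0.2 s.
At the end, for the whole second after the job is handed in: The box lies flat in the nest (within 7 mm of the middle between the end guides, underside within 2.5 mm of the plate, upright within 0.06 rad, long sides along the fence within 0.04 rad), at rest, held by the jaw against the fence with more than 5 N (and never over 25 N), everything let go (x of switch_box in the frame of fixture between -0.007 and 0.007 m and z of switch_box in the frame of fixture below 0.0105 m and angle between switch_box's own z axis and vertical below 0.06 rad and contact force between the fingers and switch_box below 0.1 N and angle between the y axis of switch_box and the x axis of fixture, either way round below 0.04 rad and contact force between fence and switch_box above 5 N and linear speed of switch_box below 0.01 m/s); the robot touches nothing.
It fails at once if the box is pressed on the fence with more than 25 N (contact force between fence and switch_box above 25 N).
It fails at once if the inner knob is turned (its mark moves more than 2 mm) (distance of inner_mark from where it was at the start of the episode above 0.002 m).
It fails at once if the tape measure is moved more than 20 mm (distance of tape_measure from where it was at the start of the episode above 0.02 m).
It fails at once if the red level is moved more than 20 mm (distance of torpedo_level from where it was at the start of the episode above 0.02 m).
It fails at once if the hole saw is moved more than 20 mm (distance of hole_saw from where it was at the start of the episode above 0.02 m).
It also fails if it takes over 67 s, if anything falls off the work surface, if the arm or the gripper's body presses on something with over 40 N, if the wrist force passes 120 N, or if a joint passes its speed limit or range.

ROBOT

A 6-joint arm with a two-finger parallel gripper is mounted at the origin on a cart in front of the work surface, level with it; the furniture and walls round the work are solid. World frame = base frame: x ahead of the robot, y to its left, z up, the work surface at z = 0. Lengths are in m, angles in rad, forces in N, time in s.
With the tool pointing down it reaches from about 0.3 to 0.85 m from the base axis. Payload 4.2 kg.
Tool frame: the origin (TCP) lies at the very end of the fingers, on their centre line; the grasp point (between the pads) lies robot.grasp_offset behind it (robot.grasp_offset is the distance from the TCP to the grasp point, in m); z points along the fingers, y is the line along which they close (so a half turn about z gives the same grasp; the last joint's range is limited). The gripper opens to 91 mm and grips with 3 to 60 N. Pads are 32 mm wide; open, the fingers measure 118 mm over their backs; the gripper's body (76 mm by 178 mm) begins 60 mm behind the grasp point.
Start: joints at [-1.198, 0.32, 1.565, -0, 1.257, -0.02], TCP at [0.22, -0.531, 0.214] pointing down, gripper open.
Joint ranges: [-3.11, 3.11], [-0.84, 2.01], [0.21, 2.61], [-1.34, 4.49], [0.05, 2.63], [-2.56, 2.56]. Speed limits (rad/s): [2.57, 2.57, 3.14, 3.14, 3.14, 3.14].

INTERFACE

Orientations are given as a rotation vector (axis times angle).
In Python, from workcell import robot, imaging, sensors gives the robot as it stands (robot), with the cameras (imaging) and the readings (sensors).
- The arm moves only by the shell command python3 drive.py 'ROWS' [FORCE]. ROWS is a JSON object with one list for each field, all of the same length, 1 to 10, a row being the entries at one place: x, y, z (the shift in m), drx, dry, drz (a rotation vector in rad), jaw (the opening from 0.0 (shut) to 1.0 (fully open)); each row shifts and turns the commanded pose from where the row before left it, along the tool's axes as they then stand; what a row does not reach is not made up. A row lasts 1/12 s, in which the tool goes at most 0.0417 m and 0.125 rad, less where a joint would pass 70% of its speed; a pose out of reach is approached as far as the arm can. The fingers move at their own pace and stop on an object; FORCE is the grip in N (left out, the last holds). Time passes only in rows, so rows that do not move let the fingers close. It prints the time, the measured TCP pose, the force, the opening and the grip force at its end. Input that does not fit is refused with a message, and nothing moves.
- sensors.get_state(): the state, without advancing time (a new reading comes with each control period).
- imaging.get_image(name): name is "scene" or "side" or "wrist"; returns a dict with "color" (420x560x3 uint8, red, green, blue), "vfov" (degrees; the focal length in pixels is half the picture's height over the tangent of half this angle, whatever the lens; pixels are square), "cx", "cy" (the principal point, pixels), "eye" and "attitude" of the camera in the world. Camera axes: x right, y down, z forward; pixel columns grow to the right and rows downward; lengths in m; the calibration is good to about 2 mm. A picture is of the moment at which its call begins. There is no depth.
- robot.finish_job(): hands the job in; it is judged then, once.
The state is a dict: "clock": time; "joint_pos": joint angles; "qvel": joint speeds; "joint_torque": joint torques, N m; "tool_pos": TCP position; "ee_rot": TCP orientation; "contact_force": force on the tool from outside, world axes, zero at the start; "torque": the same for the moment, N m; "gripper_width": opening from 0.0 (shut) to 1.0 (fully open); "grasp_force": force on a finger pad.
Only numpy, scipy, OpenCV 4.12 (cv2) and the standard library are available. Lean on these libraries where they do the work, as an engineer would, in place of code of your own. Each camera call takes 0.05 s, during which the arm holds its last target. There are 200 camera calls.

## Working session

There is one attempt and no reset: what is moved stays moved. The work goes in short steps, Python scripts to look and compute and a shell command to move; the robot and the scene stay as the last step left them, time stands still between calls to the robot, and variables do not carry over. Pictures are saved under pics/ and viewed, at most 10 in all, crops included, and the job is handed in when it is done.

```bash
ls; mkdir -p pics
python3 - <<'E'
from workcell import robot, imaging, sensors
import cv2
s=sensors.get_state();print(s, robot.grasp_offset)
for n in("scene","side","wrist"):
    d=imaging.get_image(n);cv2.imwrite(f"pics/{n}0.png",d["color"][:,:,::-1]);print(n,d["vfov"],d["cx"],d["cy"],d["eye"],d["attitude"],[k for k in d])
E
```

```text
drive.py
pics
workcell.py
{'clock': 0.0, 'joint_pos': array([-1.19797572e+00,  3.20269035e-01,  1.56569074e+00, -9.98721744e-06,
        1.25737976e+00, -2.00003509e-02]), 'qvel': array([ 1.87300245e-03, -9.86901678e-05,  6.68005538e-04,  1.17824232e-05,
       -4.03659218e-07,  3.72959998e-04]), 'joint_torque': array([ 1.91020343e-03, -4.12455475e+01, -2.31969416e+01,  7.29407324e-02,
        4.56553290e-02, -1.34455754e-04]), 'tool_pos': array([ 0.21991948, -0.53072983,  0.21312886]), 'ee_rot': array([-3.07950442e+00, -6.12751539e-01,  4.95980620e-04]), 'contact_force': array([0.18452459, 0.46932678, 0.53438019]), 'torque': array([-0.02459936,  0.026993  , -0.03665007]), 'grasp_force': 0.0, 'gripper_width': 1.0014620790779587} 0.0188
scene 46.41522750597507 273.92284526429125 212.73040861681707 [0.0121876  0.58897519 0.84751176] [-1.00961882  2.46352894 -1.05939749] ['color', 'vfov', 'cx', 'cy', 'eye', 'attitude']
side 45.305955043412915 287.1107391573346 204.38467597037527 [0.104841   1.24721862 0.64681813] [-0.36733945  2.45765548 -1.58846025] ['color', 'vfov', 'cx', 'cy', 'eye', 'attitude']
wrist 69.28017248056268 280.3844754204451 209.54050799763613 [ 0.28725219 -0.5029442   0.38283779] [ 2.424837   -1.61992338 -0.2159165 ] ['color', 'vfov', 'cx', 'cy', 'eye', 'attitude']
```

View pics/scene0.png

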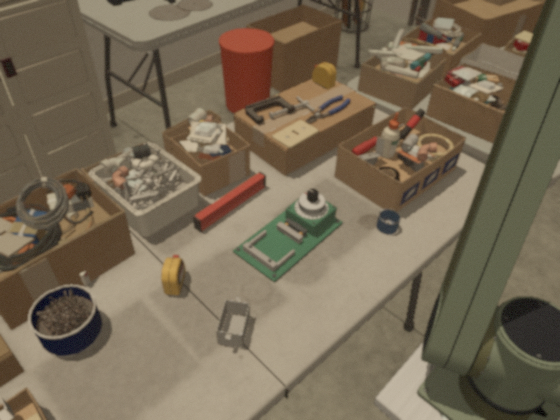

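View pics/side0.png

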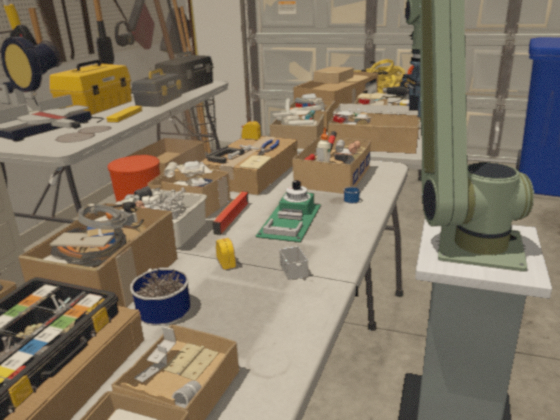

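The scene view shows the box at about (234,324), the fixture centred near (290,240) with its fence at the left end (265,255), and the knobs near (312,205). The tape is at (173,275), the level at (232,202) and the hole saw at (388,222). The side view agrees, with the fixture at (290,220) and the box at (294,263).

```bash
cat > h.py <<'E'
from workcell import robot, imaging, sensors
import cv2, numpy as np
from scipy.spatial.transform import Rotation as R
class Cam:
    def __init__(s,n):
        d=imaging.get_image(n);s.img=d["color"];s.f=s.img.shape[0]/2/np.tan(np.radians(d["vfov"])/2)
        s.c=np.array([d["cx"],d["cy"]]);s.e=np.array(d["eye"]);s.R=R.from_rotvec(d["attitude"]).as_matrix()
        s.hsv=cv2.cvtColor(s.img,cv2.COLOR_RGB2HSV)
    def plane(s,uv,z):
        uv=np.atleast_2d(uv).astype(float);r=np.c_[(uv-s.c)/s.f,np.ones(len(uv))]@s.R.T
        return s.e+r*((z-s.e[2])/r[:,2])[:,None]
    def proj(s,p):
        q=(np.atleast_2d(p)-s.e)@s.R;return q[:,:2]/q[:,2:]*s.f+s.c
    def save(s,n,scale=1): cv2.imwrite(f"pics/{n}.png",s.img[:,:,::-1])
def blob(m):
    m=cv2.morphologyEx(m,cv2.MORPH_CLOSE,np.ones((3,3)))
    return max(cv2.findContours(m,cv2.RETR_EXTERNAL,cv2.CHAIN_APPROX_NONE)[0],key=cv2.contourArea)[:,0]
def tool(dx,name=""):  # world vector into tool axes
    return R.from_rotvec(sensors.get_state()["ee_rot"]).inv().apply(dx)
E
python3 - <<'E'
from h import *
c=Cam("scene")
for n,uv,z in[("box",(234,318),.045),("fence",(268,254),.026),("knob",(312,196),.095),("jaw",(291,233),.026),("tape",(173,292),0),("lev",(232,202),.04),("saw",(388,215),.039)]:print(n,c.plane(uv,z)[0].round(3))
m=((c.hsv[...,0]>60)&(c.hsv[...,0]<90)&(c.hsv[...,1]>110)).astype(np.uint8)*255
m[:, 400:]=0
b=blob(m);r=cv2.minAreaRect(c.plane(b,.008)[:,:2].astype(np.float32));print(len(b),r)
print(R.from_rotvec(sensors.get_state()["ee_rot"]).as_matrix().round(3))
E
```

```text
box [0.43  0.244 0.045]
fence [0.51  0.069 0.026]
knob [ 0.521 -0.085  0.095]
jaw [ 0.517 -0.015  0.026]
tape [ 0.593  0.271 -0.   ]
lev [0.68 0.02 0.04]
saw [ 0.386 -0.214  0.039]Traceback (most recent call last):
  File "<stdin>", line 6, in <module>
  File "h.py", line 17, in blob
    return max(cv2.findContours(m,cv2.RETR_EXTERNAL,cv2.CHAIN_APPROX_NONE)[0],key=cv2.contourArea)[:,0]
           ~~~^^^^^^^^^^^^^^^^^^^^^^^^^^^^^^^^^^^^^^^^^^^^^^^^^^^^^^^^^^^^^^^^^^^^^^^^^^^^^^^^^^^^
ValueError: max() iterable argument is empty
```

```bash
python3 drive.py '{"x": [0.02, 0.0225, 0.0225, 0.0225, 0.0225, 0.0225, 0.0225, 0.0225, 0.0225], "y": [-0.025, -0.028, -0.028, -0.028, -0.028, -0.028, -0.028, -0.028, -0.028], "z": [-0.003, -0.004, -0.004, -0.004, -0.004, -0.004, -0.004, -0.004, -0.004], "drx": [0, 0, 0, 0, 0, 0, 0, 0, 0], "dry": [0, 0, 0, 0, 0, 0, 0, 0, 0], "drz": [0, 0, 0, 0, 0, 0, 0, 0, 0], "jaw": [1, 1, 1, 1, 1, 1, 1, 1, 1]}' | tail -3; python3 drive.py '{"x": [0.0225, 0.0225, 0.0225, 0.0225, 0.0225, 0.0225, 0.0225, 0.0225, 0.0225], "y": [-0.028, -0.028, -0.028, -0.028, -0.028, -0.028, -0.028, -0.028, -0.028], "z": [-0.004, -0.004, -0.004, -0.004, -0.004, -0.004, -0.004, -0.004, -0.004], "drx": [0, 0, 0, 0, 0, 0, 0, 0, 0], "dry": [0, 0, 0, 0, 0, 0, 0, 0, 0], "drz": [0, 0, 0, 0, 0, 0, 0, 0, 0], "jaw": [1, 1, 1, 1, 1, 1, 1, 1, 1]}' | tail -3; python3 drive.py '{"x": [0, 0, 0, 0, 0], "y": [0, 0, 0, 0, 0], "z": [0, 0, 0, 0, 0], "drx": [0, 0, 0, 0, 0], "dry": [0, 0, 0, 0, 0], "drz": [0.1, 0.12, 0.1, 0, 0], "jaw": [1, 1, 1, 1, 1]}'
python3 - <<'E'
from h import *
c=Cam("wrist");c.save("wrist1");print(c.e,sensors.get_state()["joint_pos"])
E
```

```text
contact_force: [1.0, -1.4, 0.4]
gripper_width: 0.999
grasp_force: 0.0
contact_force: [1.3, -0.7, 0.1]
gripper_width: 1.0
grasp_force: 0.0
clock: 2.12
tool_pos: [0.4, 0.0857, 0.2848]
ee_rot: [3.139, 0.119, -0.0]
contact_force: [-0.7, 0.4, -0.2]
gripper_width: 1.001
grasp_force: 0.0
[0.4726443  0.09139418 0.45441382] [ 1.82772005e-01  1.08094302e-02  1.76987425e+00 -6.88402695e-05
  1.36102064e+00  1.67850249e+00]
```

View pics/wrist1.png

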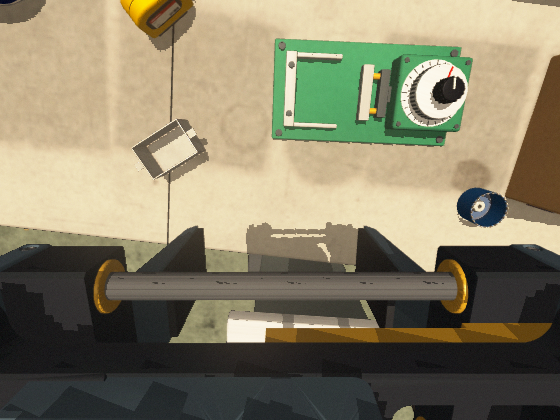

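The wrist view shows the fixture clearly, with plate corners at about (275,40) and (273,138), fence bar at x≈291, jaw at x≈367 and ring centred near (434,93). The box is at (168,149), rotated about 30° from the fixture, and the hole saw is at (481,207).

Run:
```python
from h import *
c=Cam("wrist")
H,S,V=[c.hsv[...,i].astype(int) for i in range(3)]
for uv in [(168,149),(150,160),(220,150),(180,122),(300,90),(195,130)]: print(uv,c.hsv[uv[1],uv[0]])
m=((H>50)&(H<95)&(S>90)).astype(np.uint8)*255; m[:,:250]=0;m[230:]=0
b=blob(m);p=c.plane(b,.008)[:,:2]
r=cv2.minAreaRect(p.astype(np.float32));print("green",r)
def line(q): v=cv2.fitLine(q.astype(np.float32),cv2.DIST_HUBER,0,.01,.01).ravel();return v
# edges by image windows
for n,s in[("left",(b[:,0]<280)&(b[:,1]>50)&(b[:,1]<130)),("top",(b[:,1]<52)&(b[:,0]>285)&(b[:,0]<390)),("bot",(b[:,1]>130)&(b[:,0]>285)&(b[:,0]<380))]:
    l=line(p[s]);print(n,s.sum(),l.round(4),np.arctan2(l[1],l[0]).round(4))
# crop of box x4 and fixture
i=c.img[100:200,110:230,::-1]; j=c.img[30:155,265:485,::-1]
i=cv2.resize(i,None,fx=4,fy=4,interpolation=cv2.INTER_CUBIC);j=cv2.resize(j,(480*220//220*1,273))
cv2.imwrite("pics/crop1.png",np.vstack([i[:, :480],cv2.resize(c.img[40:90+5,400:470,::-1],(480,190))]))
```

```text
(168, 149) [ 20  52 234]
(150, 160) [ 18  74 110]
(220, 150) [ 19  72 213]
(180, 122) [ 17  61 108]
(300, 90) [ 66 119 173]
(195, 130) [ 19  76 206]
green ((0.5261959433555603, -0.027613669633865356), (0.12820906937122345, 0.265174925327301), 1.920323371887207)
left 79 [0.9995 0.0307 0.5211 0.1042] 0.0307
top 104 [ 0.0348 -0.9994  0.5877  0.0294] -1.5359
bot 94 [ 0.0315 -0.9995  0.4615  0.0131] -1.5393
```

View pics/crop1.png

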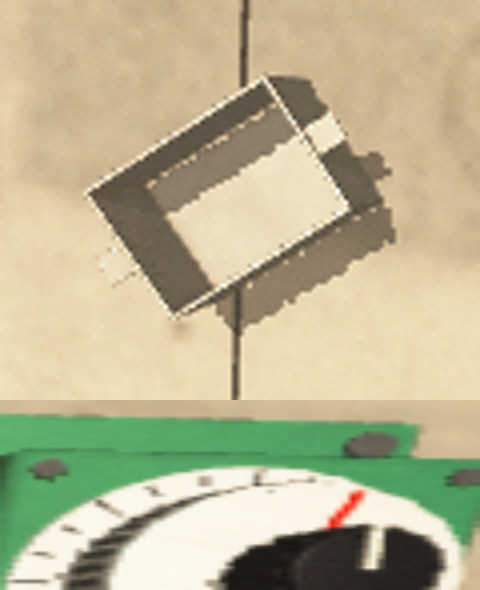

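The crop shows the box's outer rim corners at image (177,119), (132,147.5), (154,179) and (197,152). The inner knob's white mark is visible on top of it.

Run:
```python
from h import *
c=Cam("wrist");s=Cam("scene");d=Cam("side")
q=np.array([(177.,119.2),(132,147.5),(154,179.2),(197.2,152)])+.4
P=c.plane(q,.045);print(P.round(4),"ctr",P.mean(0).round(4))
e=P[1]-P[0];print("long",np.linalg.norm(e),np.linalg.norm(P[2]-P[1]),"yaw long",np.arctan2(e[1],e[0]),np.arctan2(*(P[2]-P[3])[1::-1]),"short",np.arctan2(*(P[1]-P[2])[1::-1]))
psi=.032;o=np.array([.5259,-.0199]);Rz=R.from_euler("z",psi).as_matrix()
def W(x,y,z): return np.r_[o,0]+Rz@[x,y,z]
# knob black top
V=c.hsv[...,2]
for k,n in((c,"wrist"),(s,"scene"),(d,"side")):
    t=k.proj(W(0,-.078,.095))[0]
    u,v=t.astype(int);w=k.hsv[v-30:v+30,u-30:u+30,2];m=(w<55).astype(np.uint8)
    print(n,"pred knobtop",t,"fence ends top",k.proj([W(-.047,.095,.026),W(.047,.095,.026)]).round(1).tolist(), "plate corners",k.proj([W(x,y,.008) for x in(-.065,.065) for y in (-.125,.125)]).round(0).tolist())
    im=k.img.copy()
    L=[W(x,y,.008) for x,y in((-.065,-.125),(.065,-.125),(.065,.125),(-.065,.125))]
    cv2.polylines(im,[k.proj(L).round().astype(int)],1,(255,0,0),1)
    cv2.polylines(im,[k.proj([W(-.047,.095,.026),W(.047,.095,.026),W(.047,.109,.026),W(-.047,.109,.026)]).round().astype(int)],1,(255,0,255),1)
    for rr,z in((.013,.095),(.031,.069)): cv2.polylines(im,[k.proj([W(rr*np.cos(a),-.078+rr*np.sin(a),z) for a in np.arange(0,6.28,.2)]).round().astype(int)],1,(255,0,0),1)
    cv2.polylines(im,[k.proj(P).round().astype(int)],1,(0,0,255),1)
    cc=k.proj(W(-.02,.05,.03))[0].astype(int);cr=im[max(cc[1]-100,0):cc[1]+100,max(cc[0]-130,0):cc[0]+130,::-1]
    cv2.imwrite(f"/tmp/{n}.png",cv2.resize(cr,(520,400)) if n=="wrist" else cv2.resize(cr[20:180,30:-30],(400,320)))
a=cv2.imread("/tmp/wrist.png");b=cv2.imread("/tmp/scene.png");g=cv2.imread("/tmp/side.png")
z=np.zeros((600,800,3),np.uint8);z[:280,:364]=cv2.resize(a,(364,280));z[280:600,:400]=b;z[280:600,400:]=g
cv2.imwrite("pics/ov.png",z)
```

```text
[[0.473  0.2245 0.045 ]
 [0.4325 0.2843 0.045 ]
 [0.3921 0.2567 0.045 ]
 [0.433  0.1983 0.045 ]] ctr [0.4326 0.241  0.045 ]
long 0.072240939242002 0.04890962439444515 yaw long 2.1653330266207518 2.181502122019166 short 0.6000306493213867
wrist pred knobtop [454.31665954  88.89801148] fence ends top [[293.4, 126.3], [297.3, 50.2]] plate corners [[445.0, 146.0], [271.0, 138.0], [463.0, 46.0], [275.0, 38.0]]
scene pred knobtop [312.95362427 191.85934071] fence ends top [[277.5, 263.5], [246.7, 241.7]] plate corners [[343.0, 222.0], [274.0, 281.0], [302.0, 197.0], [232.0, 250.0]]
side pred knobtop [296.06698125 181.04155773] fence ends top [[296.5, 228.5], [264.0, 225.0]] plate corners [[321.0, 203.0], [300.0, 240.0], [281.0, 200.0], [255.0, 235.0]]
```

View pics/ov.png

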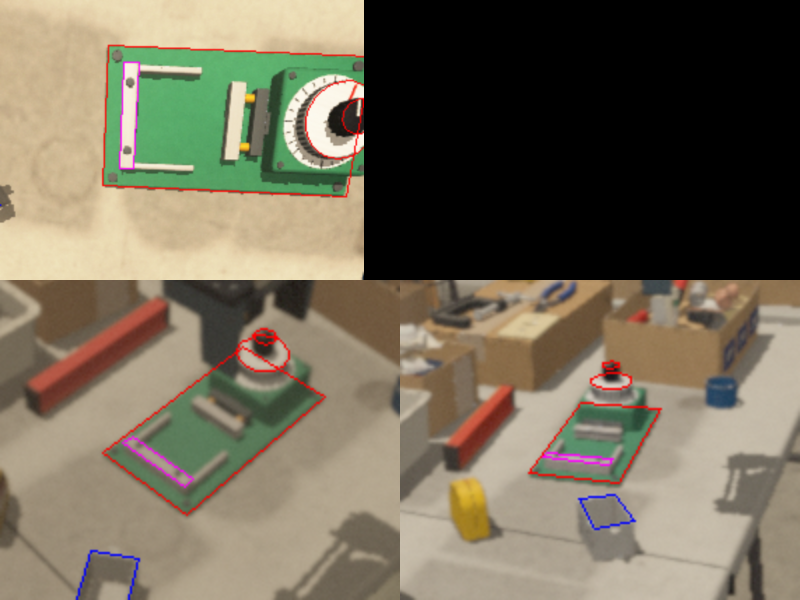

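The overlay drawn from my estimates matches the plate, fence, knobs and box rim in all three cameras to within a couple of pixels. Next I move above the box and align.

```bash
python3 drive.py '{"x": [0.009, 0.009, 0.009, 0.009, 0.009, 0, 0, 0, 0, 0], "y": [-0.0305, -0.0305, -0.0305, -0.0305, -0.0305, 0, 0, 0, 0, 0], "z": [0.024, 0.024, 0.024, 0.024, 0.024, 0, 0, 0, 0, 0], "drx": [0, 0, 0, 0, 0, 0, 0, 0, 0, 0], "dry": [0, 0, 0, 0, 0, 0, 0, 0, 0, 0], "drz": [0, 0, 0, 0, 0, -0.1235, -0.1235, -0.1235, -0.1235, -0.1235], "jaw": [1, 1, 1, 1, 1, 1, 1, 1, 1, 1]}'|tail -3;  python3 drive.py '{"x": [0, 0, 0, 0, 0, 0, 0, 0, 0, 0], "y": [0, 0, 0, 0, 0, 0, 0, 0, 0, 0], "z": [0, 0, 0, 0, 0, 0, 0, 0, 0, 0], "drx": [0, 0, 0, 0, 0, 0, 0, 0, 0, 0], "dry": [0, 0, 0, 0, 0, 0, 0, 0, 0, 0], "drz": [-0.1235, -0.1235, -0.1235, -0.1235, -0.1235, -0.1235, -0.1235, -0.1235, -0.1235, -0.1235], "jaw": [1, 1, 1, 1, 1, 1, 1, 1, 1, 1]}'|tail -3; python3 drive.py '{"x": [0, 0, 0, 0], "y": [0, 0, 0, 0], "z": [0, 0, 0, 0], "drx": [0, 0, 0, 0], "dry": [0, 0, 0, 0], "drz": [-0.1235, -0.1235, 0, 0], "jaw": [1, 1, 1, 1]}'
python3 - <<'E'
from h import *
c=Cam("wrist");c.save("wrist2");print(c.e,sensors.get_state()["joint_pos"])
r=R.from_rotvec(sensors.get_state()["ee_rot"]).as_matrix();print(np.arctan2(r[1,0],r[0,0]))
E
```

```text
contact_force: [0.7, -0.1, -0.4]
gripper_width: 0.999
grasp_force: 0.0
contact_force: [-0.2, 0.4, -0.0]
gripper_width: 1.002
grasp_force: 0.0
clock: 4.37
tool_pos: [0.4341, 0.241, 0.1649]
ee_rot: [1.468, 2.778, 0.0]
contact_force: [-0.9, -1.0, 0.3]
gripper_width: 1.001
grasp_force: 0.0
[0.39260673 0.30146789 0.33453774] [ 4.83697547e-01  2.35725137e-01  1.81570323e+00 -5.35904939e-05
  1.09007894e+00 -1.14876677e-01]
2.169395326757326
```

View pics/wrist2.png

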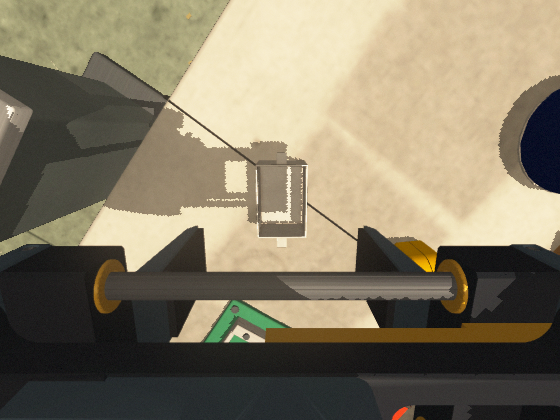

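The wrist view shows the box rim upright in the image, corners about (257,165), (307,165), (305,237) and (259,237). It is centred between the fingers and aligned.

Run:
```python
from h import *
c=Cam("wrist")
P=c.plane(np.array([(257,164.5),(306.5,164.5),(305,237.5),(259,237.5)]),.045);print(P.round(4),P.mean(0))
print(np.linalg.norm(P[0]-P[1]),np.linalg.norm(P[1]-P[2]),np.linalg.norm(P[3]-P[2]))
print(tool(P.mean(0)-sensors.get_state()["tool_pos"]))
```

```text
[[0.3931 0.2612 0.045 ]
 [0.4319 0.2877 0.045 ]
 [0.4734 0.227  0.045 ]
 [0.435  0.2008 0.045 ]] [0.43336495 0.24415032 0.045     ]
0.046955449001095245 0.07352179634686196 0.04652355952173612
[0.00298775 0.00120639 0.11990811]
```

```bash
python3 drive.py '{"x": [0.002, 0, 0, 0, 0, 0], "y": [0.001, 0, 0, 0, 0, 0], "z": [0.03, 0.035, 0.035, 0.03, 0.01, 0], "drx": [0, 0, 0, 0, 0, 0], "dry": [0, 0, 0, 0, 0, 0], "drz": [0, 0, 0, 0, 0, 0], "jaw": [1, 1, 1, 1, 1, 1]}' 20; python3 drive.py '{"x": [0, 0, 0, 0, 0, 0, 0, 0], "y": [0, 0, 0, 0, 0, 0, 0, 0], "z": [0, 0, 0, 0, 0, 0, 0, 0], "drx": [0, 0, 0, 0, 0, 0, 0, 0], "dry": [0, 0, 0, 0, 0, 0, 0, 0], "drz": [0, 0, 0, 0, 0, 0, 0, 0], "jaw": [0.5, 0.4, 0.3, 0.3, 0.3, 0.3, 0.3, 0.3]}'
```

```text
clock: 4.97
tool_pos: [0.4321, 0.2424, 0.0228]
ee_rot: [-1.464, -2.776, 0.007]
contact_force: [-0.3, -0.7, 0.1]
gripper_width: 0.997
grasp_force: 0.0
clock: 5.63
tool_pos: [0.4339, 0.2434, 0.0254]
ee_rot: [1.463, 2.779, 0.001]
contact_force: [-1.3, -0.7, 4.2]
gripper_width: 0.548
grasp_force: 20.0
```

```bash
python3 drive.py '{"x": [0, 0, 0, -0.036, -0.036, -0.036, -0.036, -0.036, -0.037], "y": [0, 0, 0, -0.0065, -0.0065, -0.0065, -0.0065, -0.0065, -0.0065], "z": [-0.03, -0.035, -0.035, 0, 0, 0, 0, 0, 0], "drx": [0, 0, 0, 0, 0, 0, 0, 0, 0], "dry": [0, 0, 0, 0, 0, 0, 0, 0, 0], "drz": [0, 0, 0, 0, 0, 0, 0, 0, 0], "jaw": [0.3, 0.3, 0.3, 0.3, 0.3, 0.3, 0.3, 0.3, 0.3]}'; python3 drive.py '{"x": [0, 0, 0, 0, 0, 0, 0, 0, 0, 0], "y": [0, 0, 0, 0, 0, 0, 0, 0, 0, 0], "z": [0, 0, 0, 0, 0, 0, 0, 0, 0, 0], "drx": [0, 0, 0, 0, 0, 0, 0, 0, 0, 0], "dry": [0, 0, 0, 0, 0, 0, 0, 0, 0, 0], "drz": [-0.1256, -0.1256, -0.1256, -0.1256, -0.1256, -0.1256, -0.1256, -0.1256, 0, 0], "jaw": [0.3, 0.3, 0.3, 0.3, 0.3, 0.3, 0.3, 0.3, 0.3, 0.3]}'
python3 - <<'E'
from h import *
c=Cam("wrist");c.save("wrist3");s=sensors.get_state();print(s["joint_pos"],tool(np.array([.5239,.0421,.034])-s["tool_pos"]))
r=R.from_rotvec(s["ee_rot"]).as_matrix();print(np.arctan2(r[1,0],r[0,0]))
E
```

```text
clock: 6.38
tool_pos: [0.5243, 0.0407, 0.1247]
ee_rot: [-1.463, -2.779, 0.0]
contact_force: [0.4, 1.6, -0.9]
gripper_width: 0.55
grasp_force: 20.0
clock: 7.22
tool_pos: [0.524, 0.0423, 0.1246]
ee_rot: [0.043, -3.141, 0.0]
contact_force: [-0.6, 0.1, -1.3]
gripper_width: 0.551
grasp_force: 20.0
[ 5.86441861e-02  3.18529328e-01  1.80977394e+00 -8.14807148e-05
  1.01388480e+00 -1.53975534e+00] [ 0.00013261 -0.00015315  0.09066158]
-3.113946390795517
```

View pics/wrist3.png

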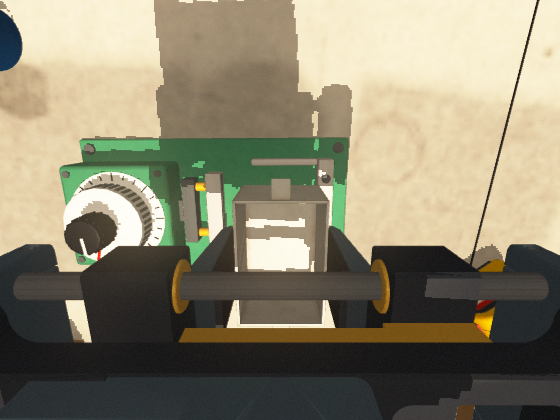

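The view shows the held box over the nest, its robot-side end wall at v≈186–200 and u≈233–327. The fence is at u≈325, the jaw at u≈215, and the plate's near edge runs from (81,139) to (349,138).

Run:
```python
from h import *
c=Cam("wrist")
H,S,V=[c.hsv[...,i].astype(int) for i in range(3)]
print("nadir",c.proj(np.r_[c.e[:2],0]))
m=((H>45)&(H<95)&(S>80)).astype(np.uint8)*255;m[245:]=0
b=blob(m);p=c.plane(b,.008)[:,:2]
for n,s in[("near",(b[:,1]<150)&(b[:,0]>95)&(b[:,0]<330)),("right",(b[:,0]>340)&(b[:,1]>150)&(b[:,1]<235)),("left",(b[:,0]<90)&(b[:,1]<160))]:
    q=p[s];print(n,s.sum(),np.median(q,0) if len(q) else 0,cv2.fitLine(q.astype(np.float32),cv2.DIST_HUBER,0,.01,.01).ravel().round(4) if len(q)>3 else 0)
g=cv2.cvtColor(c.img,cv2.COLOR_RGB2GRAY).astype(int)
print("col 255 v175-215",g[175:215,255]);print("row 215 u 225-245",g[192,225:245],g[192,318:338])
for z in(.0995,.1445):print(z,c.plane([(233,200),(327,200),(240,186),(322,186)],z).round(4).tolist())
s=sensors.get_state();print(s["tool_pos"])
```

```text
nadir [[280.45671685 128.13855361]]
near 234 [ 0.46216102 -0.02170438] [ 0.0336 -0.9994  0.462  -0.028 ]
right 85 [0.50932407 0.10382858] [0.9995 0.0331 0.5136 0.1039]
left 29 [ 0.47096079 -0.14329076] [ 0.9972 -0.075   0.4753 -0.1432]
col 255 v175-215 [ 87  84  85  85  82  84  88  88  88  88 104 103 104 102 106 106 106 103
 102 101 104 105 106 104 107 104 150 144 134 147 144 147 143 146 146 148
 148 150 151 148]
row 215 u 225-245 [162 157 158 155 156 156 156 155 157 157 155 155 135  94  92  96 100 101
 103 102] [105 106 105 106 102 146 250 250 249 249 248 247 247 248 237 165 165 164
 165 163]
0.0995 [[0.4974, 0.0104, 0.0995], [0.4957, 0.0723, 0.0995], [0.4879, 0.0151, 0.0995], [0.4864, 0.0684, 0.0995]]
0.1445 [[0.4866, 0.0174, 0.1445], [0.4853, 0.0649, 0.1445], [0.4793, 0.021, 0.1445], [0.4782, 0.0619, 0.1445]]
[0.52411701 0.0423008  0.1247201 ]
```

```bash
python3 drive.py '{"x": [0, 0, 0, 0, 0, 0, 0, 0], "y": [0, 0, 0, 0, 0, 0, 0, 0], "z": [0.03, 0.03, 0.02, 0.007, 0.003, 0.001, 0, 0], "drx": [0, 0, 0, 0, 0, 0, 0, 0], "dry": [0, 0, 0, 0, 0, 0, 0, 0], "drz": [0, 0, 0, 0, 0, 0, 0, 0], "jaw": [0.3, 0.3, 0.3, 0.3, 0.3, 0.3, 0.3, 0.3]}'; python3 drive.py '{"x": [0, 0, 0, 0, 0, 0], "y": [0, 0, 0, 0, 0, 0], "z": [0, 0, 0, 0, 0, 0], "drx": [0, 0, 0, 0, 0, 0], "dry": [0, 0, 0, 0, 0, 0], "drz": [0, 0, 0, 0, 0, 0], "jaw": [0.62, 0.7, 0.75, 0.75, 0.75, 0.75]}'
```

```text
clock: 7.98
tool_pos: [0.5254, 0.0423, 0.0352]
ee_rot: [-0.048, 3.138, 0.0]
contact_force: [0.1, 0.2, -1.4]
gripper_width: 0.549
grasp_force: 20.0
clock: 8.48
tool_pos: [0.5244, 0.0423, 0.034]
ee_rot: [-0.048, 3.141, -0.0]
contact_force: [-0.2, -0.7, 0.4]
gripper_width: 0.75
grasp_force: 0.0
```

```bash
python3 drive.py '{"x": [0, 0, 0, 0, 0], "y": [0, 0, 0, 0, 0], "z": [-0.03, -0.035, -0.035, 0, 0], "drx": [0, 0, 0, 0, 0], "dry": [0, 0, 0, 0, 0], "drz": [0, 0, 0, 0, 0], "jaw": [0.75, 0.8, 1, 1, 1]}'
python3 - <<'E'
from h import *
c=Cam("wrist");s=Cam("scene");d=Cam("side")
a=c.img[120:270,40:360,::-1];z=np.zeros((600,800,3),np.uint8);z[:300,:640]=cv2.resize(a,(640,300))
z[300:600,:400]=cv2.resize(s.img[175:295,220:380,::-1],(400,300),interpolation=2);z[300:600,400:]=cv2.resize(d.img[165:255,235:355,::-1],(400,300),interpolation=2)
cv2.imwrite("pics/c4.png",z)
E
```

```text
clock: 8.9
tool_pos: [0.5257, 0.0424, 0.136]
ee_rot: [-0.048, 3.136, 0.0]
contact_force: [-1.2, 0.8, -0.2]
gripper_width: 0.984
grasp_force: 0.0
```

View pics/c4.png

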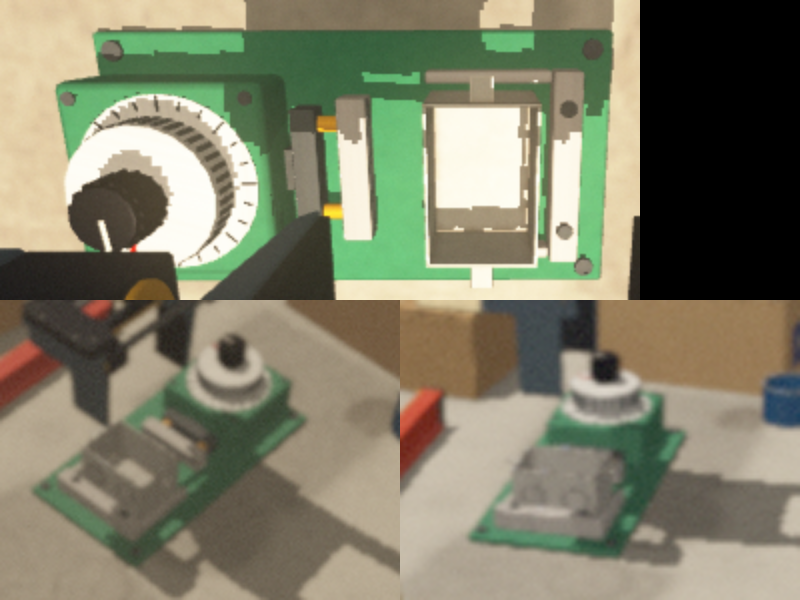

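The box sits flat between jaw and fence in all three views, with a gap on both sides. In wrist pixels, the ring top is centred near (110,221) and the inner knob's top near (90.5,231).

Run:
```python
from h import *
c=Cam("wrist")
print(c.plane([(110,221)],.069),c.plane([(90.5,231)],.095),c.plane([(72,221),(148,221),(110,183)],.069))
s=Cam("scene");d=Cam("side")
for k,w,sc,o in((s,"scene",2.5,(220,175)),(d,"side",3.333,(235,165))):
    # knob top centre and ring top from crop reading
    kt={"scene":(231,41),"side":(605,58)}[w]; kt=(np.array(kt)-(0 if w=="scene" else 400,0))/sc+o
    rt={"scene":(229,70),"side":(602,385-300)}[w]; rt=(np.array(rt)-(0 if w=="scene" else 400,0))/sc+o
    print(w,kt,k.plane(kt,.095),rt,k.plane(rt,.069))
t=sensors.get_state();print(t["tool_pos"],tool(np.array([.5284,-.0979,.052])-t["tool_pos"]))
```

```text
[[ 0.52591226 -0.09444187  0.069     ]] [[ 0.52547104 -0.09432851  0.095     ]] [[ 0.52684755 -0.12493449  0.069     ]
 [ 0.52497705 -0.06395187  0.069     ]
 [ 0.4949505  -0.09095256  0.069     ]]
scene [312.4 191.4] [[ 0.53035592 -0.09816331  0.095     ]] [311.6 203. ] [[ 0.52267794 -0.0894134   0.069     ]]
side [296.50615062 182.40174017] [[ 0.52385917 -0.08754029  0.095     ]] [295.60606061 190.50255026] [[ 0.52684162 -0.08637345  0.069     ]]
[0.52340664 0.04223488 0.132507  ] [-0.00092713 -0.14020747  0.08053012]
```

```bash
python3 drive.py '{"x": [0.01, 0.01, 0.01, 0.01, 0, 0], "y": [-0.035, -0.035, -0.035, -0.035, 0, 0], "z": [-0.005, -0.005, 0, 0, 0, 0], "drx": [0, 0, 0, 0, 0, 0], "dry": [0, 0, 0, 0, 0, 0], "drz": [0, 0, 0, 0, 0, 0], "jaw": [1, 1, 1, 1, 1, 1]}'
python3 - <<'E'
from h import *
c=Cam("wrist");c.save("wrist5");t=sensors.get_state();print(t["tool_pos"])
H,S,V=[c.hsv[...,i].astype(int) for i in range(3)]
print(c.proj([(.527,-.096,.069),(.527,-.096,.095)]))
E
```

```text
clock: 9.7
tool_pos: [0.4879, -0.1001, 0.1432]
ee_rot: [0.042, -3.14, -0.001]
contact_force: [-0.1, 0.2, -1.0]
gripper_width: 1.002
grasp_force: 0.0
[ 0.48827773 -0.09905613  0.14329761]
[[283.77264524 261.91022453]
 [284.14224451 275.91072709]]
```

View pics/wrist5.png

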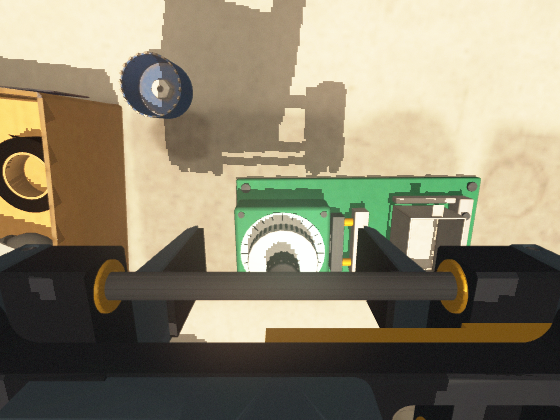

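The wrist view shows the ring between the fingers at u≈247–325. The dial sits around it, the black knob is at u≈283 and v>262, and the far half is hidden behind the gripper rod.

Run:
```python
from h import *
c=Cam("wrist");H,S,V=[c.hsv[...,i].astype(int) for i in range(3)]
for v in(255,262,268): 
    g=(S[v]>90)&(H[v]>45)&(H[v]<95)
    print(v,"V",V[v,232:332].tolist())
m=((H>45)&(H<95)&(S>80)).astype(np.uint8)*255;m[268:]=0
b=blob(m);p=c.plane(b,.008)[:,:2]
for n,s in[("near",(b[:,1]<190)&(b[:,0]>250)&(b[:,0]<470)),("right",(b[:,0]>472)&(b[:,1]>190)&(b[:,1]<265))]:
    q=p[s];print(n,s.sum(),np.median(q,0),cv2.fitLine(q.astype(np.float32),cv2.DIST_HUBER,0,.01,.01).ravel().round(4))
# housing near edge corners & side edges at z=.045
for n,s in[("hnear",(b[:,0]<236))]: print(b[s][:3])
print("housing left", c.plane([(236,250)],.045), "plate near-left", c.plane([(237,178)],.008),c.plane([(480,178)],.008))
```

```text
255 V [237, 236, 229, 127, 168, 184, 202, 237, 255, 255, 255, 255, 255, 255, 248, 228, 255, 255, 255, 255, 255, 255, 255, 255, 255, 255, 255, 255, 255, 255, 255, 255, 207, 199, 202, 200, 198, 162, 126, 93, 89, 88, 87, 90, 88, 89, 87, 88, 87, 84, 90, 91, 89, 90, 86, 88, 88, 88, 87, 91, 119, 202, 204, 225, 255, 255, 255, 255, 255, 255, 255, 255, 255, 255, 255, 255, 255, 255, 255, 255, 255, 255, 254, 220, 228, 255, 255, 255, 255, 255, 255, 235, 208, 191, 173, 144, 82, 85, 124, 162]
262 V [229, 229, 226, 152, 158, 173, 190, 196, 207, 249, 254, 157, 134, 213, 152, 254, 254, 254, 254, 254, 255, 255, 254, 254, 254, 254, 255, 255, 255, 255, 255, 254, 192, 154, 82, 84, 82, 83, 81, 85, 94, 116, 84, 83, 87, 85, 84, 85, 85, 89, 86, 90, 87, 84, 84, 87, 85, 83, 86, 96, 86, 85, 84, 87, 183, 255, 255, 255, 255, 255, 255, 255, 255, 255, 255, 255, 255, 255, 255, 255, 255, 255, 255, 255, 238, 250, 247, 212, 255, 253, 208, 204, 201, 182, 166, 108, 78, 86, 141, 154]
268 V [227, 228, 227, 184, 151, 172, 190, 198, 196, 197, 206, 249, 255, 255, 254, 208, 254, 254, 254, 254, 254, 254, 254, 254, 254, 254, 254, 254, 254, 254, 255, 255, 254, 80, 79, 79, 81, 87, 102, 108, 113, 116, 117, 115, 113, 121, 122, 117, 121, 121, 123, 123, 123, 124, 123, 126, 124, 122, 126, 124, 106, 96, 81, 87, 117, 112, 226, 255, 255, 255, 255, 255, 255, 255, 255, 255, 255, 255, 255, 255, 255, 255, 255, 239, 255, 255, 255, 233, 209, 206, 203, 203, 195, 180, 170, 151, 131, 91, 153, 155]
near 219 [ 0.46131276 -0.01910602] [ 0.0364 -0.9993  0.4603 -0.001 ]
right 29 [0.48284354 0.10178294] [0.9986 0.0538 0.4855 0.1019]
[[235 207]
 [234 208]
 [234 209]]
housing left [[ 0.52755023 -0.13976105  0.045     ]] plate near-left [[ 0.46489405 -0.14337854  0.008     ]] [[0.45787405 0.10219976 0.008     ]]
```

```bash
python3 drive.py '{"x": [-0.02, -0.02, 0, 0, 0, 0, 0, 0], "y": [0, 0, 0, 0, 0, 0, 0, 0], "z": [0, 0, 0.03, 0.03, 0.02, 0.01, 0, 0], "drx": [0, 0, 0, 0, 0, 0, 0, 0], "dry": [0, 0, 0, 0, 0, 0, 0, 0], "drz": [0, 0, 0, 0, 0, 0, 0, 0], "jaw": [1, 1, 1, 1, 1, 1, 1, 1]}' 6;  python3 drive.py '{"x": [0, 0, 0, 0, 0, 0, 0, 0], "y": [0, 0, 0, 0, 0, 0, 0, 0], "z": [0, 0, 0, 0, 0, 0, 0, 0], "drx": [0, 0, 0, 0, 0, 0, 0, 0], "dry": [0, 0, 0, 0, 0, 0, 0, 0], "drz": [0, 0, 0, 0, 0, 0, 0, 0], "jaw": [0.7, 0.6, 0.5, 0.5, 0.5, 0.5, 0.5, 0.5]}'; python3 -c "
from h import *
s=sensors.get_state();print(s['contact_force'],s['torque'],s['joint_pos'])"
```

```text
clock: 10.47
tool_pos: [0.5291, -0.0968, 0.054]
ee_rot: [0.05, -3.141, -0.0]
contact_force: [0.6, 0.1, 0.5]
gripper_width: 0.996
grasp_force: 0.0
clock: 11.13
tool_pos: [0.5289, -0.0973, 0.0546]
ee_rot: [-0.047, 3.14, 0.001]
contact_force: [0.0, 3.3, 5.5]
gripper_width: 0.677
grasp_force: 6.0
[3.71004977e-03 3.31247152e+00 5.53186660e+00] [ 0.64834824 -0.03084742 -0.08185187] [-2.03788817e-01  4.14549956e-01  1.86890662e+00  9.88132918e-04
  8.57289066e-01 -1.80538064e+00]
```

```bash
python3 drive.py '{"x": [0, 0, 0], "y": [0.001, 0, 0], "z": [0, 0, 0], "drx": [0, 0, 0], "dry": [0, 0, 0], "drz": [0, 0, 0], "jaw": [0.5, 0.5, 0.5]}'; python3 drive.py '{"x": [0, 0, 0], "y": [0.001, 0, 0], "z": [0, 0, 0], "drx": [0, 0, 0], "dry": [0, 0, 0], "drz": [0, 0, 0], "jaw": [0.5, 0.5, 0.5]}'
```

```text
clock: 11.38
tool_pos: [0.5289, -0.0972, 0.0546]
ee_rot: [-0.048, 3.14, -0.002]
contact_force: [-0.9, -0.4, 5.9]
gripper_width: 0.677
grasp_force: 6.0
clock: 11.63
tool_pos: [0.5289, -0.0972, 0.0545]
ee_rot: [-0.05, 3.14, -0.004]
contact_force: [-1.4, -5.5, 5.2]
gripper_width: 0.676
grasp_force: 6.0
```

```bash
python3 drive.py '{"x": [0, 0, 0], "y": [-0.001, 0, 0], "z": [-0.0012, 0, 0], "drx": [0, 0, 0], "dry": [0, 0, 0], "drz": [0, 0, 0], "jaw": [0.5, 0.5, 0.5]}' 30; python3 drive.py '{"x": [0, 0, 0, 0, 0, 0], "y": [0, 0, 0, 0, 0, 0], "z": [0, 0, 0, 0, 0, 0], "drx": [0, 0, 0, 0, 0, 0], "dry": [0, 0, 0, 0, 0, 0], "drz": [0.03, 0.06, 0.1, 0.1, 0.1, 0], "jaw": [0.5, 0.5, 0.5, 0.5, 0.5, 0.5]}'; python3 -c "
from h import *
s=sensors.get_state();print(s['contact_force'],s['torque'],s['joint_pos'])"
```

```text
clock: 11.88
tool_pos: [0.5288, -0.0972, 0.0546]
ee_rot: [-0.049, 3.141, -0.002]
contact_force: [1.9, -4.0, -4.0]
gripper_width: 0.673
grasp_force: 30.0
clock: 12.38
tool_pos: [0.5289, -0.097, 0.0546]
ee_rot: [0.563, 3.09, -0.001]
contact_force: [3.8, -3.8, -6.3]
gripper_width: 0.671
grasp_force: 30.0
[ 3.77145538 -3.79892047 -6.31204821] [-0.83027473 -0.62939216 -0.20132499] [-2.02382418e-01  4.14526554e-01  1.86879777e+00 -1.02015424e-03
  8.57799581e-01 -1.41180346e+00]
```

```bash
python3 -c "
from h import *
print(sensors.get_state()['joint_torque'].round(3))"; python3 drive.py '{"x": [0, 0, 0, 0, 0, 0, 0], "y": [0, 0, 0, 0, 0, 0, 0], "z": [0, 0, 0, 0, 0, 0, 0], "drx": [0, 0, 0, 0, 0, 0, 0], "dry": [0, 0, 0, 0, 0, 0, 0], "drz": [0.1, 0.1, 0.1, 0.1, 0.1, 0, 0], "jaw": [0.5, 0.5, 0.5, 0.5, 0.5, 0.5, 0.5]}'
python3 - <<'E'
from h import *
s=sensors.get_state();print(s['torque'].round(3),s['joint_torque'].round(3),s['joint_pos'].round(3))
a=Cam("scene");d=Cam("side")
z=np.zeros((480,800,3),np.uint8);z[:,:400]=cv2.resize(a.img[180:300,230:330,::-1],(400,480),interpolation=2);z[:,400:]=cv2.resize(d.img[155:251,240:320,::-1],(400,480),interpolation=2)
cv2.imwrite("pics/c6.png",z)
E
```

```text
[  2.142 -43.729 -17.341   0.819   1.218   0.46 ]
clock: 12.97
tool_pos: [0.5289, -0.0969, 0.0546]
ee_rot: [1.303, 2.858, -0.0]
contact_force: [3.2, -4.0, -6.4]
gripper_width: 0.672
grasp_force: 30.0
[-0.763 -0.701 -0.157] [  1.785 -44.491 -17.293   0.695   1.426  -0.137] [-0.202  0.415  1.869 -0.     0.858 -0.918]
```

View pics/c6.png

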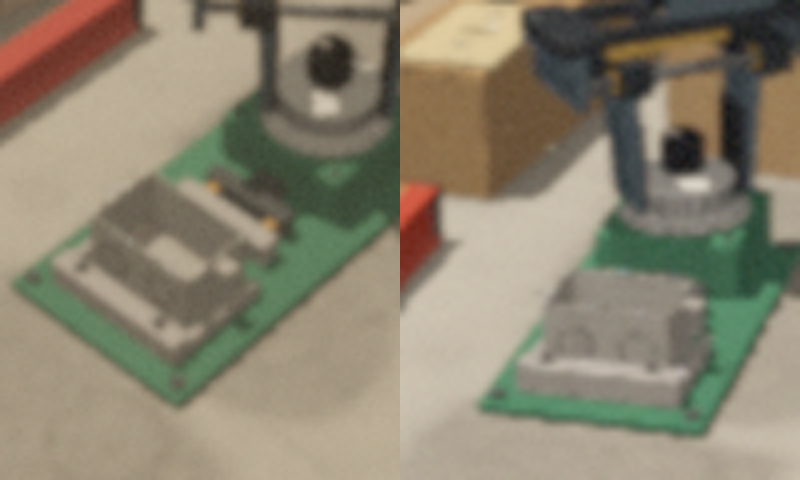

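The jaw has moved clearly towards the box, now close to its jaw side at about (240,225) in the left crop. The inner knob looks untouched and the ring is turning with the gripper.

```bash
q(){ python3 -c "
from h import *
s=sensors.get_state();r=R.from_rotvec(s['ee_rot']).as_matrix();print(s['clock'],'yaw',np.arctan2(r[1,0],r[0,0]).round(3),s['contact_force'].round(1),s['torque'].round(3),s['joint_torque'][5].round(3),s['joint_pos'][5].round(3))"; }
python3 drive.py '{"x": [0, 0, 0, 0, 0], "y": [0, 0, 0, 0, 0], "z": [0, 0, 0, 0, 0], "drx": [0, 0, 0, 0, 0], "dry": [0, 0, 0, 0, 0], "drz": [0.1, 0.1, 0.1, 0.1, 0.1], "jaw": [0.5, 0.5, 0.5, 0.5, 0.5]}'>/dev/null;q;python3 drive.py '{"x": [0, 0], "y": [0, 0], "z": [0, 0], "drx": [0, 0], "dry": [0, 0], "drz": [0.05, 0.05], "jaw": [0.5, 0.5]}'>/dev/null;q;python3 drive.py '{"x": [0, 0], "y": [0, 0], "z": [0, 0], "drx": [0, 0], "dry": [0, 0], "drz": [0.05, 0.05], "jaw": [0.5, 0.5]}'>/dev/null;q;python3 drive.py '{"x": [0, 0], "y": [0, 0], "z": [0, 0], "drx": [0, 0], "dry": [0, 0], "drz": [0.05, 0.05], "jaw": [0.5, 0.5]}'>/dev/null;q;python3 drive.py '{"x": [0, 0], "y": [0, 0], "z": [0, 0], "drx": [0, 0], "dry": [0, 0], "drz": [0.05, 0.05], "jaw": [0.5, 0.5]}'>/dev/null;q;python3 drive.py '{"x": [0, 0], "y": [0, 0], "z": [0, 0], "drx": [0, 0], "dry": [0, 0], "drz": [0.05, 0.05], "jaw": [0.5, 0.5]}'>/dev/null;q
```

```text
13.4833 yaw 1.783 [ 3.8 -3.  -7. ] [-0.549 -0.722  0.227] -0.773 -0.414
13.65 yaw 1.685 [ 4.4 -3.5 -7.2] [-0.553 -0.76   0.189] -0.257 -0.316
13.8167 yaw 1.585 [ 4.4 -3.8 -8.1] [-0.555 -0.742  0.158] -0.285 -0.216
13.9833 yaw 1.485 [ 4.9 -3.6 -8.1] [-0.597 -0.746  0.158] -0.285 -0.116
14.15 yaw 1.385 [ 4.2 -3.9 -8. ] [-0.505 -0.738  0.225] -0.285 -0.016
14.3167 yaw 1.285 [ 4.7 -4.1 -8. ] [-0.579 -0.783  0.224] -0.285 0.084
```

```bash
q(){ python3 -c "
from h import *
s=sensors.get_state();r=R.from_rotvec(s['ee_rot']).as_matrix();print('turned',(3.169-np.arctan2(r[1,0],r[0,0])).round(3),s['contact_force'].round(1),s['torque'][2].round(3),s['joint_torque'][5].round(3))"; }
python3 drive.py '{"x": [0, 0], "y": [0, 0], "z": [0, 0], "drx": [0, 0], "dry": [0, 0], "drz": [0.05, 0.05], "jaw": [0.5, 0.5]}'>/dev/null;q;python3 drive.py '{"x": [0, 0], "y": [0, 0], "z": [0, 0], "drx": [0, 0], "dry": [0, 0], "drz": [0.05, 0.05], "jaw": [0.5, 0.5]}'>/dev/null;q;python3 drive.py '{"x": [0], "y": [0], "z": [0], "drx": [0], "dry": [0], "drz": [0.05], "jaw": [0.5]}'>/dev/null;q;python3 drive.py '{"x": [0], "y": [0], "z": [0], "drx": [0], "dry": [0], "drz": [0.05], "jaw": [0.5]}'>/dev/null;q;python3 drive.py '{"x": [0], "y": [0], "z": [0], "drx": [0], "dry": [0], "drz": [0.05], "jaw": [0.5]}'>/dev/null;q
```

```text
turned 1.984 [ 4.9 -2.7 -7.4] 0.196 -0.285
turned 2.084 [ 4.6 -3.1 -7.7] 0.216 -0.275
turned 2.134 [ 4.1 -2.  -7.3] 0.214 -0.276
turned 2.184 [ 5.5 -2.6 -7.7] 0.221 -0.276
turned 2.234 [ 4.5 -3.6 -8.1] 0.263 -0.276
```

```bash
q(){ python3 -c "
from h import *
s=sensors.get_state();r=R.from_rotvec(s['ee_rot']).as_matrix();print('turned',(3.169-np.arctan2(r[1,0],r[0,0])).round(3),s['contact_force'].round(1),s['torque'][2].round(3),s['joint_torque'][5].round(3))"; }
python3 drive.py '{"x": [0], "y": [0], "z": [0], "drx": [0], "dry": [0], "drz": [0.05], "jaw": [0.5]}'>/dev/null;q;python3 drive.py '{"x": [0], "y": [0], "z": [0], "drx": [0], "dry": [0], "drz": [0.05], "jaw": [0.5]}'>/dev/null;q;python3 drive.py '{"x": [0], "y": [0], "z": [0], "drx": [0], "dry": [0], "drz": [0.05], "jaw": [0.5]}'>/dev/null;q
```

```text
turned 2.284 [ 6.2 -3.8 -8.5] 0.217 -0.276
turned 2.334 [ 4.4 -4.1 -7.7] 0.267 -0.276
turned 2.384 [ 4.8 -3.2 -7.2] 0.195 -0.276
```

```bash
q(){ python3 -c "
from h import *
s=sensors.get_state();r=R.from_rotvec(s['ee_rot']).as_matrix();print('turned',(3.169-np.arctan2(r[1,0],r[0,0])).round(3),s['contact_force'].round(1),s['torque'][2].round(3),s['joint_torque'][5].round(3))"; }
python3 drive.py '{"x": [0], "y": [0], "z": [0], "drx": [0], "dry": [0], "drz": [0], "jaw": [0.5]}'>/dev/null;q
```

```text
turned 2.384 [ 5.1 -2.9 -8.4] -0.177 0.079
```

```bash
q(){ python3 -c "
from h import *
s=sensors.get_state();r=R.from_rotvec(s['ee_rot']).as_matrix();print('turned',(3.169-np.arctan2(r[1,0],r[0,0])).round(3),s['contact_force'].round(1),s['torque'][2].round(3),s['joint_torque'][5].round(3))"; }
python3 drive.py '{"x": [0], "y": [0], "z": [0], "drx": [0], "dry": [0], "drz": [0.05], "jaw": [0.5]}'>/dev/null;q;python3 drive.py '{"x": [0], "y": [0], "z": [0], "drx": [0], "dry": [0], "drz": [0.05], "jaw": [0.5]}'>/dev/null;q;python3 drive.py '{"x": [0], "y": [0], "z": [0], "drx": [0], "dry": [0], "drz": [0.05], "jaw": [0.5]}'>/dev/null;q
```

```text
turned 2.432 [ 5.4 -3.4 -7.9] 0.161 -0.542
turned 2.484 [ 5.8 -3.5 -8.8] 0.146 -0.301
turned 2.534 [ 5.3 -3.  -8.6] 0.219 -0.278
```

```bash
q(){ python3 -c "
from h import *
s=sensors.get_state();r=R.from_rotvec(s['ee_rot']).as_matrix();print('turned',(3.169-np.arctan2(r[1,0],r[0,0])).round(3),s['contact_force'].round(1),s['torque'][2].round(3),s['joint_torque'][5].round(3))"; }
python3 drive.py '{"x": [0], "y": [0], "z": [0], "drx": [0], "dry": [0], "drz": [0.05], "jaw": [0.5]}'>/dev/null;q;python3 drive.py '{"x": [0], "y": [0], "z": [0], "drx": [0], "dry": [0], "drz": [0.05], "jaw": [0.5]}'>/dev/null;q;python3 drive.py '{"x": [0], "y": [0], "z": [0], "drx": [0], "dry": [0], "drz": [0.05], "jaw": [0.5]}'>/dev/null;q
```

```text
turned 2.584 [ 4.8 -4.3 -8.9] 0.208 -0.276
turned 2.634 [ 5.3 -3.4 -9.4] 0.207 -0.276
turned 2.684 [ 4.8 -3.7 -8.9] 0.267 -0.215
```

```bash
q(){ python3 -c "
from h import *
s=sensors.get_state();r=R.from_rotvec(s['ee_rot']).as_matrix();print('turned',(3.169-np.arctan2(r[1,0],r[0,0])).round(3),s['contact_force'].round(1),s['torque'][2].round(3),s['joint_torque'][5].round(3),s['joint_pos'][5].round(3))"; }
python3 drive.py '{"x": [0], "y": [0], "z": [0], "drx": [0], "dry": [0], "drz": [0.05], "jaw": [0.5]}'>/dev/null;q;python3 drive.py '{"x": [0], "y": [0], "z": [0], "drx": [0], "dry": [0], "drz": [0.05], "jaw": [0.5]}'>/dev/null;q
```

```text
turned 2.733 [ 4.9 -4.2 -8.5] 0.317 -0.138 0.933
turned 2.783 [ 5.7 -4.3 -8.7] 0.444 -0.064 0.983
```

```bash
python3 drive.py '{"x": [0, 0, 0, 0, 0, 0, 0], "y": [0, 0, 0, 0, 0, 0, 0], "z": [0, 0, 0, 0, 0, 0, 0], "drx": [0, 0, 0, 0, 0, 0, 0], "dry": [0, 0, 0, 0, 0, 0, 0], "drz": [0, 0, 0, 0, 0, 0, 0], "jaw": [0.5, 0.75, 1, 1, 1, 1, 1]}'; python3 drive.py '{"x": [0, 0, 0, 0, 0, 0, 0], "y": [0, 0, 0, 0, 0, 0, 0], "z": [-0.02, -0.03, -0.04, -0.04, -0.03, 0, 0], "drx": [0, 0, 0, 0, 0, 0, 0], "dry": [0, 0, 0, 0, 0, 0, 0], "drz": [0, 0, 0, 0, 0, 0, 0], "jaw": [1, 1, 1, 1, 1, 1, 1]}'
python3 - <<'E'
from h import *
s=Cam("scene");psi=.0325;o=np.array([.5259,-.0199]);Rz=R.from_euler("z",psi).as_matrix()
W=lambda x,y,z:np.r_[o,0]+Rz@[x,y,z]
# box mask in scene: expected box (pressed) rim vs brightness profile along fixture y at x=0,z rim
for z,n in((.053,"rim"),):
    for x in(-.02,0,.02):
        ys=np.arange(.02,.10,.002);uv=s.proj([W(x,y,z) for y in ys])
        g=cv2.cvtColor(s.img,cv2.COLOR_RGB2GRAY).astype(np.float32)
        v=cv2.remap(g,uv[:,0].astype(np.float32)[None],uv[:,1].astype(np.float32)[None],1)[0]
        print(x,dict(zip((ys*1000).round().astype(int).tolist(),v.astype(int).tolist())))
E
```

```text
clock: 16.48
tool_pos: [0.5284, -0.0965, 0.0553]
ee_rot: [-3.084, -0.598, 0.0]
contact_force: [-0.4, 0.2, 0.8]
gripper_width: 1.002
grasp_force: 0.0
clock: 17.07
tool_pos: [0.5294, -0.0967, 0.2172]
ee_rot: [3.083, 0.597, 0.007]
contact_force: [-0.3, 0.2, -0.7]
gripper_width: 1.001
grasp_force: 0.0
-0.02 {20: 88, 22: 88, 24: 88, 26: 90, 28: 89, 30: 90, 32: 91, 34: 92, 36: 93, 38: 94, 40: 99, 42: 107, 44: 116, 46: 117, 48: 111, 50: 105, 52: 101, 54: 101, 56: 101, 58: 100, 60: 101, 62: 101, 64: 103, 66: 102, 68: 101, 70: 102, 72: 107, 74: 118, 76: 133, 78: 145, 80: 154, 82: 158, 84: 160, 86: 160, 88: 159, 90: 157, 92: 149, 94: 137, 96: 122, 98: 110}
0 {20: 115, 22: 114, 24: 113, 26: 113, 28: 110, 30: 106, 32: 103, 34: 95, 36: 92, 38: 94, 40: 97, 42: 107, 44: 116, 46: 117, 48: 113, 50: 107, 52: 101, 54: 102, 56: 103, 58: 102, 60: 101, 62: 100, 64: 102, 66: 103, 68: 102, 70: 102, 72: 104, 74: 106, 76: 112, 78: 114, 80: 118, 82: 116, 84: 115, 86: 115, 88: 116, 90: 117, 92: 116, 94: 115, 96: 109, 98: 104}
0.02 {20: 114, 22: 116, 24: 117, 26: 116, 28: 117, 30: 117, 32: 116, 34: 115, 36: 114, 38: 115, 40: 120, 42: 125, 44: 128, 46: 124, 48: 117, 50: 109, 52: 106, 54: 102, 56: 101, 58: 100, 60: 96, 62: 93, 64: 90, 66: 88, 68: 88, 70: 89, 72: 90, 74: 90, 76: 89, 78: 91, 80: 91, 82: 92, 84: 92, 86: 93, 88: 94, 90: 103, 92: 113, 94: 116, 96: 113, 98: 107}
```

The rim now spans y≈44–95 mm at all three sampled x, so the box is flush and square against the fence. I'm handing the job in.

```bash
python3 -c "
from workcell import robot, imaging, sensors
print(robot.finish_job())"
```

```text
the job is handed in; nothing more can be done
None
```

The box lies square against the fence in the nest, clamped by the ring at an estimated 14–15 N from the torque rise. The inner knob was not gripped or turned, the gripper is clear of everything, and the job is handed in; no verdict was returned.

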